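# Move a wet-lacquered plaque from the drain rack to the curing stand with a spatula

## Task

The gold plaque on the sloping drain rack has fresh lacquer on it: slide the red-handled spatula under it from the rack's low side, lift it off the rack and set it down gently, face up and centred, on the two rails of the level curing stand, without dropping it or letting the gripper or arm touch it. Then draw the spatula out from under it and lay the spatula flat on the bench, blade down, clear of the rack and the stand. Leave the green plaque, the bottle and the glue jar where they are.

Things in the scene. Friction and masses are not known exactly. Their poses are not given: they have to be found in the camera images.
- spatula: Loose cranked steel spatula, 235 mm long, 190 g, lying on its blade, stable (centre of mass at x = 24). Origin: middle of the blade's rear edge, underside; +x to the tip, z up. Blade x 0 to 110, 46 wide, 3 thick. Heel at x -4 to 0, 46 wide, up to z 14, stops a load sliding back. A neck 14 wide rises to the handle. Held at the handle with 80 N it keeps its angle in the gripper.
- spatula_grip (a point): centre of the red handle's cross-section at x = -60, y = 0, z = 45 mm in the spatula's frame. The handle is a straight bar parallel to the blade: x -125 to -25, 20 wide (y), 22 high (z 34 to 56).
- spatula_tip (a point): middle of the blade's front edge, at x = 110, z = 1.5 mm in the spatula's frame
- gold_plaque: Gold round plaque with beaded rim and flower relief, diameter 110 mm, solid disc 6 thick (relief to 10), about 160 g, loose. Origin: centre of the underside; z out of the decorated face. It leans on the rack at the rack's slope.
- green_plaque: Dark green plaque of the same shape and size, in the rack's other bay; not to be disturbed. Origin: centre of the underside.
- rack: Wooden drain rack fixed to the bench 250 mm wide (y), 150 deep. Origin: on the bench under its middle. Its board rises along its +x (roughly to the robot's left, +y) at 30 degrees to level and reaches 80 down-slope of the plaques' centres. Two bays, at y = +66 and -66, open to the low side, -x of the rack; either may hold the gold plaque.
- rack_left (a point): underside centre of a plaque resting in the bay at y = +66, x = 0, 160 mm above the bench. The plaque rests on two ribs running up the slope, 38 either side of the bay's middle, 6 wide, 16 high over the board, and against pegs (radius 4, 10 above the ribs) 45 down-slope of its centre. Open gap under the plaque: 68 wide between pegs, 16 high.
- rack_right (a point): the same point and the same ribs and pegs for the bay at y = -66
- stand: Level curing stand fixed to the bench: blue base plate 140 x 130, 6 thick, with two steel rails along its x, 120 long, 6 wide, at y = +38 and -38 (70 mm clear between them), tops 40 mm above the bench. Open between the rails at both ends. Origin: on the bench under the middle; front is -x.
- stand_top (a point): middle of the stand at the height of the rail tops, 40 mm above the bench; the plaque's origin comes here
- bottle: green bottle, diameter 72, 240 high, standing beyond the spatula; origin centre of its foot; not to be disturbed
- glue_jar: white jar with blue cap, diameter 70, 100 high, standing beside the bottle; origin centre of its foot; not to be disturbed

How it is judged:
By the outcome, as a careful person would: the job done as asked, in the order asked, and still so for the second after the job is handed in, with the robot touching nothing.
It also fails if it takes over 66 s, if anything falls off the work surface, if the arm or the gripper's body presses on something with over 40 N, if the wrist force passes 120 N, or if a joint passes its speed limit or range.

## Robot

A 7-joint arm with a two-finger parallel gripper is mounted at the origin on the work surface. World frame = base frame: x ahead of the robot, y to its left, z up, the work surface at z = 0. Lengths are in m, angles in rad, forces in N, time in s.
With the tool pointing down it reaches from about 0.4 to 0.875 m from the base axis. Payload 19.3 kg.
Tool frame: the origin (TCP) lies at the very end of the fingers, on their centre line; the grasp point (between the pads) lies 19 mm behind it (bot.grip_depth is the distance from the TCP to the grasp point, in m); z points along the fingers, y is the line along which they close (so a half turn about z gives the same grasp; the last joint's range is limited). The gripper opens to 85 mm and grips with 20 to 120 N. Pads are 22 mm wide; open, the fingers measure 114 mm over their backs; the gripper's body (76 mm by 85 mm) begins 54 mm behind the grasp point. The pads swing forward as they close: fully open they stand 13 mm farther back than shut.
Start: joints at [-0.07, 0.521, -0.036, 1.599, 0.021, 1.021, -0.113], TCP at [0.625, -0, 0.192] pointing down, gripper open.
Joint ranges: [-2.91, 2.91], [-0.3, 2.13], [-1.5, 1.42], [0.17, 2.43], [-1.26, 4.41], [0.16, 1.93], [-2.52, 2.52]. Speed limits (rad/s): [1.89, 1.89, 2.39, 2.39, 3.01, 3.01, 3.01].

## Interface

Orientations are given as a rotation vector (axis times angle).
In Python, from cell import bot gives the robot as it stands.
- The arm moves only by the shell command python3 shift.py 'ROWS' [FORCE]. ROWS is a JSON object with one list for each field, all of the same length, 1 to 8, a row being the entries at one place: finger_gap (the opening from 0.0 (shut) to 1.0 (fully open)), sx, sy, sz (the shift in units of 100 mm), rx, ry, rz (a rotation vector in rad); each row is the pose to reach, as a shift and turn from the pose commanded when the command began, along the tool's axes at that moment; what a row does not reach only later rows make up. A row lasts 1/8 s, in which the tool goes at most 0.0625 m and 0.188 rad, less where a joint would pass 70% of its speed; a pose out of reach is approached as far as the arm can. The fingers move at their own pace and stop on an object; FORCE is the grip in N (left out, the last holds). Time passes only in rows, so rows that do not move let the fingers close. It prints the time, the measured TCP pose, the force, the opening and the grip force at its end. Input that does not fit is refused with a message, and nothing moves.
- bot.read_state(): the state, without advancing time (a new reading comes with each control period).
- bot.get_image(name): name is "scene" or "side" or "wrist"; returns the picture (400x640x3 uint8, red, green, blue); there is no depth.
- bot.camera_model(name): a dict with "K" (3x3 intrinsics, pixels), "eye" and "orientation" of the camera in the world; the wrist camera has in their place "hand_eye" (4x4, takes a point from camera to tool coordinates, whose origin is the TCP and whose axes are the flange's). Camera axes: x right, y up, looking along -z (the intrinsics and any distortion apply to the point x, -y, -z); pixel columns grow to the right and rows downward; lengths in m; the calibration is good to about 2 mm. A picture is of the moment at which its call begins: read the wrist's pose just before it. camera_model takes no time and is no camera call.
- bot.job_done(): hands the job in; it is judged then, once.
The state is a dict: "time": time; "joints": joint angles; "joint_velocities": joint speeds; "joint_torque": joint torques, N m; "position": TCP position; "tcp_rot": TCP orientation; "ft_force": force on the tool from outside, world axes, zero at the start; "wrist_torque": the same for the moment, N m; "width": opening from 0.0 (shut) to 1.0 (fully open); "finger_force": force on a finger pad.
Only numpy, scipy, OpenCV 4.12 (cv2) and the standard library are available. Lean on these libraries where they do the work, as an engineer would, in place of code of your own. Each camera call takes 0.05 s, during which the arm holds its last target. There are 200 camera calls.

## Working session

There is one attempt and no reset: what is moved stays moved. The work goes in short steps, Python scripts to look and compute and a shell command to move; the robot and the scene stay as the last step left them, time stands still between calls to the robot, and variables do not carry over. Pictures are saved under pics/ and viewed, at most 10 in all, crops included, and the job is handed in when it is done.

```bash
ls; mkdir -p pics; python3 - <<'E'
from cell import bot
import cv2,numpy as np
for n in ["scene","side"]:
    im=bot.get_image(n); cv2.imwrite(f"pics/{n}0.png",im[:,:,::-1]); print(n,bot.camera_model(n))
print(bot.camera_model("wrist")); s=bot.read_state(); print(s['position'],s['tcp_rot'],s['time'],bot.grip_depth)
E
```

```text
cell.py
pics
shift.py
scene {'K': array([[424.44900662,   0.        , 324.74967992],
       [  0.        , 424.44900662, 200.33233556],
       [  0.        ,   0.        ,   1.        ]]), 'eye': array([1.29335506, 0.26277496, 0.73865065]), 'orientation': array([0.55727939, 0.83392563, 1.81982017])}
side {'K': array([[461.38771455,   0.        , 321.26419684],
       [  0.        , 461.38771455, 194.92810013],
       [  0.        ,   0.        ,   1.        ]]), 'eye': array([ 0.35398774, -0.70233591,  0.90457276]), 'orientation': array([ 0.73284351, -0.12208863, -0.36754597])}
{'K': array([[356.66104052,   0.        , 315.26044831],
       [  0.        , 356.66104052, 198.81686017],
       [  0.        ,   0.        ,   1.        ]]), 'hand_eye': array([[ 9.66614268e-04,  9.58196453e-01,  2.86109460e-01,
         7.25868660e-02],
       [ 9.99999522e-01, -8.84576030e-04, -4.15981324e-04,
        -9.26576039e-04],
       [-1.45506259e-04,  2.86109726e-01, -9.58196850e-01,
        -1.82566697e-01],
       [ 0.00000000e+00,  0.00000000e+00,  0.00000000e+00,
         1.00000000e+00]])}
[ 6.24680987e-01 -5.71815741e-05  1.91997308e-01] [-2.22100548e+00 -2.22096765e+00  1.16403263e-03] 0.1 0.0187
  3 cell.py
  5 shift.py
  8 total
```
View pics/scene0.png

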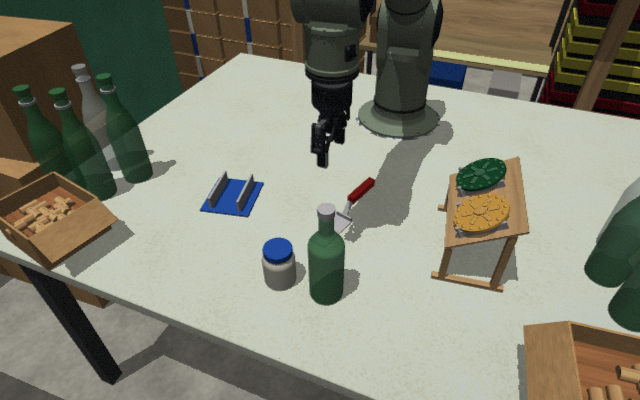

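View pics/side0.png

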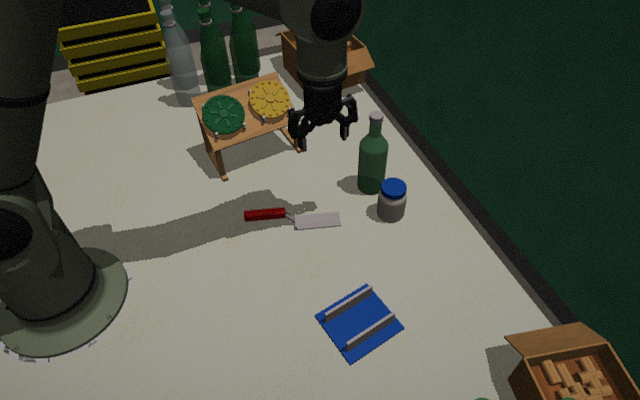

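The scene shows the gold plaque in the near bay (scene ~(481,213)) and green at (481,174). The stand is around (232,196), and the spatula has its red handle at (361,190), with its blade part-hidden by the bottle (326,260). In the side view, the spatula handle is at (265,214), the blade at (318,221) and the stand at (360,323).

```bash
cat > h.py <<'E'
import cv2,numpy as np
from cell import bot
from scipy.spatial.transform import Rotation as R
from scipy.optimize import minimize
def cam(n,s=None):
    m=bot.camera_model(n)
    if n=="wrist":
        T=np.eye(4);T[:3,:3]=R.from_rotvec(s['tcp_rot']).as_matrix();T[:3,3]=s['position'];W=T@m['hand_eye']
        return m['K'],W[:3,:3],W[:3,3]
    return m['K'],R.from_rotvec(m['orientation']).as_matrix(),m['eye']
def proj(c,P):
    K,r,e=c;q=(np.atleast_2d(P)-e)@r; q=q*[1,-1,-1]; p=q@K.T; return p[:,:2]/p[:,2:]
def ray(c,uv):
    K,r,e=c;d=np.linalg.inv(K)@[uv[0],uv[1],1]; return e,r@(d*[1,-1,-1])
def tri(cs,uvs):
    A=np.zeros((3,3));b=np.zeros(3)
    for c,uv in zip(cs,uvs):
        e,d=ray(c,uv);d/=np.linalg.norm(d);M=np.eye(3)-np.outer(d,d);A+=M;b+=M@e
    X=np.linalg.solve(A,b); return X,[np.linalg.norm(proj(c,X)[0]-uv) for c,uv in zip(cs,uvs)]
def mask(im,lo,hi,roi):
    h=cv2.cvtColor(im,cv2.COLOR_RGB2HSV);m=cv2.inRange(h,lo,hi)
    z=np.zeros_like(m);u0,v0,u1,v1=roi;z[v0:v1,u0:u1]=m[v0:v1,u0:u1]
    n,l,st,_=cv2.connectedComponentsWithStats(z)
    k=1+np.argmax(st[1:,4]); return ((l==k)*255).astype(np.uint8)
def hull(m): return cv2.convexHull(cv2.findNonZero(m))[:,0,:].astype(np.float32)
def iou(P,c,h):   # 1-IoU of convex hulls
    g=cv2.convexHull(proj(c,P).astype(np.float32)); a,_=cv2.intersectConvexConvex(g,h.reshape(-1,1,2)+0)
    return 1-a/(cv2.contourArea(g)+cv2.contourArea(h)-a)
E
python3 - <<'E'
from h import *
S={n:cv2.imread(f"pics/{n}0.png")[:,:,::-1].copy() for n in["scene","side"]};C={n:cam(n) for n in S}
cfg={'red':((0,150,50),(8,255,255),dict(scene=(330,165,390,215),side=(230,195,300,235))),
'gold':((14,130,70),(30,255,255),dict(scene=(440,185,520,240),side=(240,75,300,125))),
'green':((60,90,15),(95,255,255),dict(scene=(445,150,515,200),side=(195,88,250,142))),
'blue':((105,150,40),(125,255,255),dict(scene=(190,160,275,225),side=(300,270,420,370)))}
X={};M={}
for k,(lo,hi,roi) in cfg.items():
    uv=[]
    for n in S:
        m=mask(S[n],lo,hi,roi[n]);M[k,n]=m;h=hull(m);mm=cv2.moments(h);uv.append((mm['m10']/mm['m00'],mm['m01']/mm['m00']))
    X[k],e=tri([C['scene'],C['side']],uv);print(k,X[k].round(4),np.round(e,2),np.round(uv,1).tolist(),[int((M[k,n]>0).sum()) for n in S])
out=[]
for n,b in [("scene",(420,140,550,300)),("side",(180,60,310,190))]:
    out.append(cv2.resize(S[n][b[1]:b[3],b[0]:b[2]],(400,int(400*(b[3]-b[1])/130)),interpolation=cv2.INTER_CUBIC)[:300] if 0 else cv2.resize(S[n][b[1]:b[3],b[0]:b[2]],(400,300 if n=="x" else int(400*(b[3]-b[1])/130))))
H=max(o.shape[0] for o in out);out=[np.pad(o,((0,H-o.shape[0]),(0,0),(0,0))) for o in out]
cv2.imwrite("pics/rack.png",np.hstack(out)[:,:,::-1])
np.savez("m.npz",**{f"{k}_{n}":v for (k,n),v in M.items()})
def opt(f,x0,st):
    s=np.array([x0]+[np.array(x0)+d for d in np.diag(st)]);r=minimize(f,x0,method='Nelder-Mead',options=dict(initial_simplex=s,maxiter=3000,xatol=1e-5,fatol=1e-6));return r.x,r.fun
box=lambda a,b:np.array([[x,y,z] for x in(a[0],b[0]) for y in(a[1],b[1]) for z in(a[2],b[2])])
def rz(P,x,y,z,a): return P@R.from_euler('z',a).as_matrix().T+[x,y,z]
hl=lambda k,n:hull(M[k,n])+0.0
# handle, centred at grip mid (-75)
hb=box((-.05,-.01,-.011),(.05,.01,.011))
for a0 in (-.2,0,.2):
  print('handle',*opt(lambda p:sum(iou(rz(hb,*p),C[n],hl('red',n)) for n in S),[*X['red'],a0],[.01,.01,.01,.1]))
sb=box((-.07,-.065,0),(.07,.065,.006))
for a0 in (.1,.35,.6,1.2,1.6,2.):
  print('stand',*opt(lambda p:sum(iou(rz(sb,*p[:2],p[2],p[3]),C[n],hl('blue',n)) for n in S),[X['blue'][0],X['blue'][1],0,a0],[.01,.01,.005,.1]))
t=np.linspace(0,2*np.pi,60);
disc=np.vstack([np.c_[.055*np.cos(t),.055*np.sin(t),0*t],np.c_[.055*np.cos(t),.055*np.sin(t),0*t+.008]])
def rk(P,x,y,z,a,tl=np.pi/6): return P@(R.from_euler('z',a)*R.from_euler('y',-tl)).as_matrix().T+[x,y,z]
for k in('gold','green'):
  print(k,*opt(lambda p:sum(iou(rk(disc,*p,1.57),C[n],hl(k,n)) for n in S),X[k],[.01,.01,.01]))
E
```

```text
red [0.4762 0.0277 0.0439] [0.34 0.36] [[361.2, 189.6], [264.2, 214.0]] [234, 293]
gold [0.5793 0.3166 0.1527] [0.7  0.52] [[481.5, 212.6], [264.6, 101.0]] [1692, 1826]
green [0.4589 0.2982 0.1592] [0.37 0.32] [[481.0, 174.1], [222.8, 114.3]] [1178, 1262]
blue [ 0.5802 -0.2986 -0.0053] [0.42 0.53] [[233.4, 197.5], [358.5, 323.2]] [1077, 2690]
handle [ 0.47581335  0.02801015  0.0424484  -0.1862412 ] 0.5119885292258244
handle [ 0.47580969  0.02801115  0.0424473  -0.18629865] 0.5119883014312095
handle [ 0.47581436  0.02800935  0.04244597 -0.18630372] 0.5119886765818774
stand [ 0.58022138 -0.29714305 -0.00380982  0.20234871] 0.1881065059207212
stand [ 0.58021845 -0.29737827 -0.00395328  0.2046778 ] 0.18810199524002003
stand [ 0.58021437 -0.29745761 -0.00401367  0.20571659] 0.1881017427461612
stand [ 0.57806979 -0.29384501 -0.00315861  1.80218951] 0.29972252954785095
stand [ 0.57808471 -0.29385571 -0.00315401  1.80241177] 0.29972287390998553
stand [ 0.57807975 -0.29385207 -0.00315078  1.8023626 ] 0.29972293279334405
gold [0.58874545 0.3152322  0.15601614] 0.45340306142714026
green [0.45751774 0.29860013 0.15619556] 0.15052215619398956
```

View pics/rack.png

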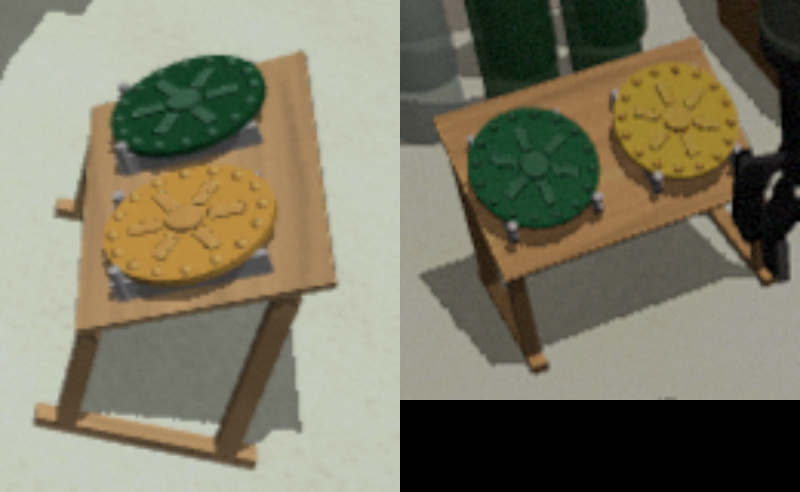

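Pegs and plaque relief centres are visible: gold centre at crop (185,217) and (675,118), green at (182,100) and (535,163). The gold mask leaked into the wood, so I'll use these centres. Next I'll move the wrist camera over the spatula.

The rows are not in the units I measure in: shifts go in units of 100 mm. I convert before sending: 0.03 m is 0.3, -0.12 m is -1.2.

```bash
python3 shift.py '{"finger_gap": [1,1,1,1,1,1,1,1],"sx": [0.3,0.3,0.3,0.3,0.3,0.3,0.3,0.3],"sy": [-0.4,-0.8,-1.2,-1.2,-1.2,-1.2,-1.2,-1.2],"sz": [0,0,0,0,0,0,0,0],"rx": [0,0,0,0,0,0,0,0],"ry": [0,0,0,0,0,0,0,0],"rz": [0.188,0.376,0.56,0.75,0.94,1.12,1.3,1.48]}'
python3 shift.py '{"finger_gap": [1,1,1],"sx": [0,0,0],"sy": [0,0,0],"sz": [0,0,0],"rx": [0,0,0],"ry": [0,0,0],"rz": [0.14,0.277,0.277]}'
python3 - <<'E'
from h import *
C=[cam('scene'),cam('side')]
f=.325
for k,a,b in [('gold',(420+185*f,140+217*f),(180+275*f,60+118*f)),('green',(420+182*f,140+100*f),(180+135*f,60+163*f))]:
    X,e=tri(C,[np.array(a)-.34,np.array(b)-.34]);print(k,X.round(4),np.round(e,2))
e,d=ray(C[1],(318,221));print('blade',(e-d*(e[2]-.003)/d[2]).round(4))
s=bot.read_state();im=bot.get_image('wrist');cv2.imwrite('pics/w1.png',im[:,:,::-1]);np.savez('w1.npz',p=s['position'],r=s['tcp_rot'])
print(s['joints'])
E
```

```text
time: 1.1
position: [0.5048, 0.03, 0.1923]
tcp_rot: [3.139, 0.133, -0.001]
ft_force: [-0.8, -0.8, 0.3]
width: 1.002
finger_force: 0.0
time: 1.48
position: [0.5049, 0.0301, 0.1923]
tcp_rot: [3.128, -0.291, -0.001]
ft_force: [0.1, -0.0, 0.2]
width: 0.999
finger_force: 0.0
gold [0.5901 0.3105 0.1649] [0.12 0.09]
green [0.4617 0.2932 0.1663] [0.21 0.17]
blade [ 0.6011 -0.0127  0.003 ]
[-0.44419698  0.34877972  0.34300525  1.92287319 -0.14768123  0.89455873
 -1.78365215]
```

View pics/w1.png

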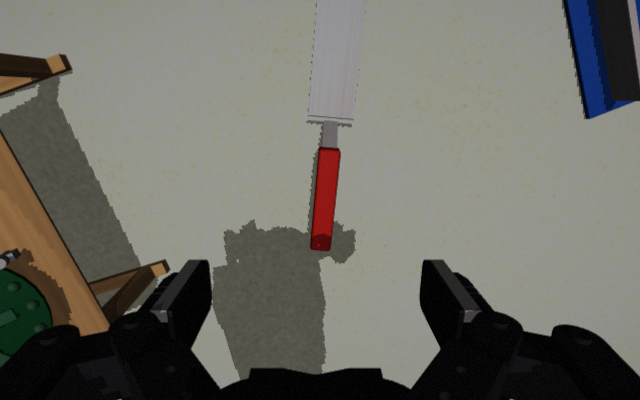

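The wrist view shows the red handle from (329,150) to (320,248), the heel edge at about (330,122), and the blade running up out of frame. The fingers stand either side at (180,300) and (450,300). Next I'll fit the handle.

```bash
cat >> h.py <<'E'
def opt(f,x0,st):
    s=np.array([x0]+[np.array(x0)+d for d in np.diag(st)]);r=minimize(f,x0,method='Nelder-Mead',options=dict(initial_simplex=s,maxiter=3000,xatol=1e-5,fatol=1e-6));return r.x,r.fun
box=lambda a,b:np.array([[x,y,z] for x in(a[0],b[0]) for y in(a[1],b[1]) for z in(a[2],b[2])])
def rz(P,x,y,z,a): return P@R.from_euler('z',a).as_matrix().T+[x,y,z]
def rk(P,x,y,z,a,tl=np.pi/6): return P@(R.from_euler('z',a)*R.from_euler('y',-tl)).as_matrix().T+[x,y,z]
E
python3 - <<'E'
from h import *
w=np.load('w1.npz');s=dict(position=w['p'],tcp_rot=w['r']);c=cam('wrist',s)
im=cv2.imread('pics/w1.png')[:,:,::-1].copy()
m=mask(im,(0,130,40),(10,255,255),(290,130,370,270))|mask(im,(170,130,40),(180,255,255),(290,130,370,270))*0
h=hull(m);print(m.astype(bool).sum(),h.min(0),h.max(0))
hb=box((-.125,-.01,.034),(-.025,.01,.056))
for z in(0,None):
  f=(lambda p:iou(rz(hb,p[0],p[1],0,p[2]),c,h)) if z==0 else (lambda p:iou(rz(hb,p[0],p[1],p[3],p[2]),c,h))
  p,v=opt(f,[.546,.01,-.3]+([] if z==0 else [0.]),[.01,.01,.1]+([] if z==0 else [.005]));print(p.round(4),v)
p[3:]=0
o,v=opt(lambda p:iou(rz(hb,p[0],p[1],0,p[2]),c,h),[.546,.01,-.3],[.01,.01,.1])
for n,q in [('grip',[-.06,0,.045]),('handle mid',[-.075,0,.045]),('heel L',[-.004,.023,.014]),('heel R',[-.004,-.023,.014])]:
  X=rz(np.array([q]),o[0],o[1],0,o[2])[0]; print(n,X.round(4),proj(c,X).round(1),proj(cam('side'),X).round(1),proj(cam('scene'),X).round(1))
X=rz(np.array([[-.06,0,.045]]),o[0],o[1],0,o[2])[0]
Rt=R.from_rotvec(s['tcp_rot']);Tg=X+[0,0,-bot.grip_depth]
x=Rt.apply([1,0,0]);print('tool x yaw',np.arctan2(x[1],x[0]),'shift',Rt.inv().apply(Tg-s['position']).round(4))
E
```

```text
2115 [310. 147.] [339. 250.]
[ 0.5477  0.0074 -0.2594] 0.0680929411412079
[ 0.5453  0.0066 -0.2702 -0.0117] 0.01324108911934263
grip [0.4897 0.0228 0.045 ] [[325.2 185.7]] [[269.7 213.3]] [[357.5 192.1]]
handle mid [0.4752 0.0267 0.045 ] [[323.9 200.7]] [[263.6 213.9]] [[360.7 189.1]]
heel L [0.5497 0.0307 0.014 ] [[305.9 121.7]] [[292.7 212. ]] [[352.1 216.6]]
heel R [ 0.5379 -0.0138  0.014 ] [[352.1 125.2]] [[294.2 226.1]] [[337.1 209.2]]
tool x yaw -0.18535414951946033 shift [-0.0135  0.0099  0.166 ]
```

Scaled: 0.166 m is 1.66, -0.0135 m is -0.135.

```bash
python3 shift.py '{"finger_gap": [1,1,1,1,1],"sx": [-0.135,-0.135,-0.135,-0.135,-0.135],"sy": [0.099,0.099,0.099,0.099,0.099],"sz": [0.6,1.1,1.5,1.66,1.66],"rx": [0,0,0,0,0],"ry": [0,0,0,0,0],"rz": [0.077,0.077,0.077,0.077,0.077]}'
python3 shift.py '{"finger_gap": [0,0,0,0,0,0],"sx": [0,0,0,0,0,0],"sy": [0,0,0,0,0,0],"sz": [0,0,0,0,0,0],"rx": [0,0,0,0,0,0],"ry": [0,0,0,0,0,0],"rz": [0,0,0,0,0,0]}' 80
```

```text
time: 2.15
position: [0.4898, 0.0226, 0.0264]
tcp_rot: [3.114, -0.411, -0.002]
ft_force: [0.3, 0.5, -0.1]
width: 1.001
finger_force: 0.0
time: 2.9
position: [0.4899, 0.0228, 0.0265]
tcp_rot: [3.114, -0.412, -0.0]
ft_force: [0.2, 0.3, 0.0]
width: -0.002
finger_force: 0.0
```

```bash
python3 - <<'E'
from h import *
s=bot.read_state();im=bot.get_image('wrist');a=bot.get_image('side')
b=cv2.resize(a[150:270,200:380],(640,427));print(s['width'],s['finger_force'],s['time'])
cv2.imwrite('pics/w2.png',np.vstack([cv2.resize(im,(480,300)),cv2.resize(b,(480,300))])[:,:,::-1])
E
```

```text
-0.0016026668615400732 0.0 2.9
```

View pics/w2.png

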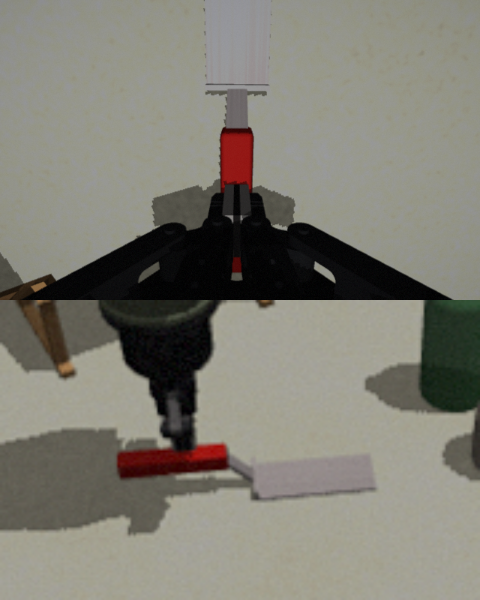

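The fingers have closed above the handle: in the side crop their tips sit on its top edge at about (183,450), and they hold nothing. I'll check where the TCP should project against where the tips really are.

```bash
python3 - <<'E'
from h import *
s=bot.read_state();print(s['position'],s['ft_force'],s['wrist_torque'])
for p in ([.6247,0,.192],s['position'],s['position']+np.array([0,0,.03])):
  print(np.round(p,3),proj(cam('scene'),p).round(1),proj(cam('side'),p).round(1))
a=cv2.imread('pics/scene0.png')[100:200,270:400];b=cv2.imread('pics/side0.png')[60:160,260:390]
c=bot.get_image('scene')[:,:,::-1];c1=c[130:230,300:430]
d=bot.get_image('side')[:,:,::-1][150:250,200:330]
g=lambda x:cv2.resize(x,(390,300))
cv2.imwrite('pics/f.png',np.vstack([np.hstack([g(a),g(b)]),np.hstack([g(c1),g(d)])]))
E
```

```text
[0.48984545 0.02272123 0.02647076] [-1.14157977  0.0618094  -0.27048742] [-0.00866194 -0.03081859 -0.04678573]
[0.625 0.    0.192] [[330.  173.9]] [[323.7 160.5]]
[0.49  0.023 0.026] [[357.1 197.6]] [[270.6 218.1]]
[0.49  0.023 0.056] [[357.6 188.7]] [[269.3 210.2]]
```

View pics/f.png

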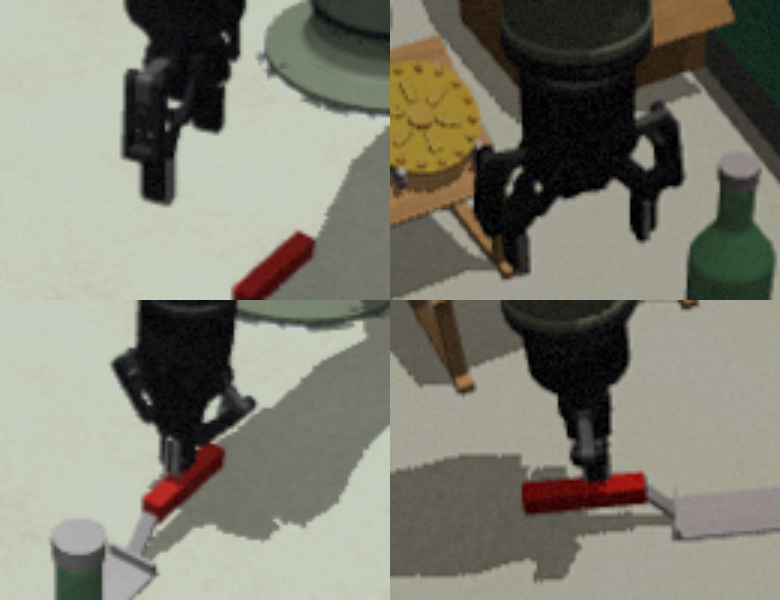

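Both views put the shut fingertips about 30 mm above the reported TCP: they appear at (270,210) side and (360,188) scene, where z = 0.056 projects. The start picture agrees. The wrist camera's own geometry is consistent, since the heel matched. So I'll open, go 31 mm lower in steps while watching the force, and close again.

Scaled: 0.031 m is 0.31, 0.02 m is 0.2.

```bash
python3 shift.py '{"finger_gap": [1,1,1,1,1],"sx": [0,0,0,0,0],"sy": [0,0,0,0,0],"sz": [0,0,0,0,0],"rx": [0,0,0,0,0],"ry": [0,0,0,0,0],"rz": [0,0,0,0,0]}'
python3 shift.py '{"finger_gap": [1,1,1,1],"sx": [0,0,0,0],"sy": [0,0,0,0],"sz": [0.1,0.2,0.31,0.31],"rx": [0,0,0,0],"ry": [0,0,0,0],"rz": [0,0,0,0]}'
python3 shift.py '{"finger_gap": [0,0,0,0,0,0],"sx": [0,0,0,0,0,0],"sy": [0,0,0,0,0,0],"sz": [0,0,0,0,0,0],"rx": [0,0,0,0,0,0],"ry": [0,0,0,0,0,0],"rz": [0,0,0,0,0,0]}' 80
```

```text
time: 3.72
position: [0.4899, 0.0227, 0.0265]
tcp_rot: [-3.114, 0.412, 0.0]
ft_force: [0.4, 0.3, 0.2]
width: 1.0
finger_force: 0.0
time: 4.22
position: [0.4892, 0.0226, -0.0055]
tcp_rot: [3.114, -0.413, -0.003]
ft_force: [-0.7, -0.5, 0.9]
width: 0.997
finger_force: 0.0
time: 4.97
position: [0.49, 0.0228, -0.0043]
tcp_rot: [-3.114, 0.412, -0.0]
ft_force: [-2.4, 0.9, 5.4]
width: 0.213
finger_force: 79.8
```

Gripped, with the opening at 18 mm and 80 N. I'll lift and carry the spatula to a viewing point above the rack.

```bash
python3 shift.py '{"finger_gap": [0,0,0,0,0,0,0,0],"sx": [0,0,0,0,0,0,0,0.2],"sy": [0,0,0,0,0,0,0,-0.4],"sz": [-0.4,-1,-1.6,-2.2,-2.8,-3.3,-3.65,-3.65],"rx": [0,0,0,0,0,0,0,0],"ry": [0,0,0,0,0,0,0,0],"rz": [0,0,0,0,0,-0.1,-0.25,-0.42]}'
python3 shift.py '{"finger_gap": [0,0,0,0,0,0,0,0],"sx": [0,0,0,0,0,0,0,0],"sy": [0,0,0,0,0,0,0,0],"sz": [0,0,0,0,0,0,0,0],"rx": [0,0,0,0,0,0,0,0],"ry": [0,0,0,0,0,0,0,0],"rz": [-0.17,-0.34,-0.52,-0.7,-0.88,-1.06,-1.24,-1.42]}'
python3 shift.py '{"finger_gap": [0,0],"sx": [0,0],"sy": [0,0],"sz": [0,0],"rx": [0,0],"ry": [0,0],"rz": [-0.12,-0.12]}'
python3 - <<'E'
from h import *
s=bot.read_state();r=R.from_rotvec(s['tcp_rot']);x=r.apply([1,0,0]);print(np.arctan2(x[1],x[0]),s['position'],s['joints'].round(2),r.inv().apply(np.array([.66,.25,.36])-s['position']).round(3))
E
```

```text
time: 5.98
position: [0.5202, 0.0547, 0.3639]
tcp_rot: [-3.13, -0.249, -0.008]
ft_force: [1.7, 0.8, -1.2]
width: 0.219
finger_force: 79.2
time: 6.98
position: [0.5193, 0.056, 0.3602]
tcp_rot: [-2.208, -2.234, 0.001]
ft_force: [-0.0, 0.0, -1.6]
width: 0.221
finger_force: 79.2
time: 7.22
position: [0.5194, 0.056, 0.3603]
tcp_rot: [-2.078, -2.356, 0.001]
ft_force: [-0.2, -0.3, -2.6]
width: 0.217
finger_force: 79.1
1.6959869720439245 [0.51940382 0.05600153 0.36030181] [-0.34  0.22  0.15  1.63 -0.03  1.3  -0.06] [0.175 0.164 0.   ]
```

```bash
python3 shift.py '{"finger_gap": [0,0,0,0,0,0,0],"sx": [0.3,0.7,1.1,1.45,1.65,1.65,1.65],"sy": [0.3,0.7,1.1,1.45,1.64,1.64,1.64],"sz": [0,0,0,0,0,0,0],"rx": [0,0,0,0,0,0,0],"ry": [0,0,0,0,0,0,0],"rz": [0,0,0,0,0,0,0]}'
python3 - <<'E'
from h import *
s=bot.read_state();im=bot.get_image('wrist');cv2.imwrite('pics/w3.png',im[:,:,::-1]);np.savez('w3.npz',p=s['position'],r=s['tcp_rot']);print(s['position'])
E
```

```text
time: 8.1
position: [0.6614, 0.2399, 0.3603]
tcp_rot: [2.08, 2.354, -0.001]
ft_force: [0.3, -1.2, -1.0]
width: 0.218
finger_force: 79.2
[0.66142107 0.23986905 0.36026957]
```

View pics/w3.png

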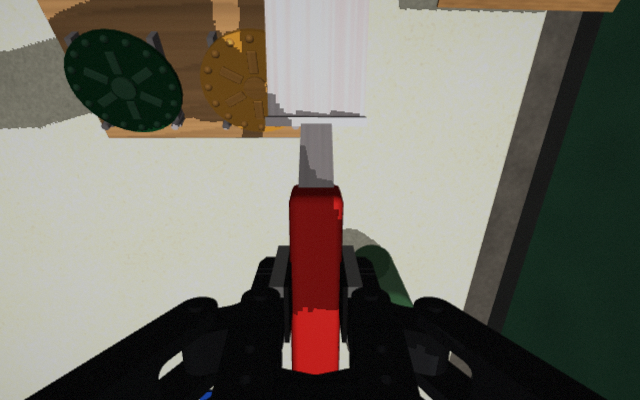

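The wrist view shows the gold plaque centre at (252,88), the green at (123,88) and the board's low edge horizontal at v=137, so the rack's yaw is about the tool's yaw. The heel's top edge runs from (264,117) to (366,117). Now I'll triangulate from all three views.

```bash
python3 - <<'E'
from h import *
w=np.load('w3.npz');s=dict(position=w['p'],tcp_rot=w['r']);c=cam('wrist',s);r=R.from_rotvec(s['tcp_rot'])
x=r.apply([1,0,0]);yaw=np.arctan2(x[1],x[0]);print('yaw',yaw)
f=.325;C=[cam('scene'),cam('side'),c]
n=np.array([-np.cos(yaw)*.5,-np.sin(yaw)*.5,.866])
P={}
for k,a,b,d in [('gold',(480.1,210.5),(269.4,98.4),(252,88)),('green',(479.2,172.5),(223.9,113.0),(123,88))]:
    uv=[np.array(a)-.34,np.array(b)-.34,np.array(d)]
    X,e=tri(C,uv);print(k,X.round(4),np.round(e,2));X2,e2=tri(C[:2],uv[:2]);print('  static',X2.round(4));P[k]=X
    # wrist only at known height
    e0,dd=ray(c,d);z=.160+.010*.866;q=e0+dd*(z-e0[2])/dd[2];print('  wrist@z',q.round(4),'underside',(q-.01*n).round(4),'from tri',(X-.01*n).round(4))
    q=q-.01*n
    for nm,ci in(('scene',C[0]),('side',C[1])):print('   reproj',nm,(proj(ci,q+.01*n)).round(1))
v=P['gold']-P['green'];print('vec',v,np.linalg.norm(v),'yaw from it',np.arctan2(v[0],-v[1]) if 0 else np.arctan2(v[1],v[0])+np.pi/2)
# board edge
for u in((108,137),(300,137)):
    e0,dd=ray(c,u);z=.160-.08*.5-.016*.866;print('edge',(e0+dd*(z-e0[2])/dd[2]).round(4))
# spatula in tool: heel top at tool z = -(.0043+.014)
for u in((264,117),(366,117)):
    e0,dd=ray(c,u);et=r.inv().apply(e0-s['position']);dt=r.inv().apply(dd);print('heel tool',(et+dt*(-.0183-et[2])/dt[2]).round(4))
E
```

```text
yaw 1.6944694846451054
gold [0.589  0.3092 0.1652] [0.78 0.38 1.95]
  static [0.5901 0.3104 0.1648]
  wrist@z [0.5881 0.308  0.1687] underside [0.5875 0.313  0.16  ] from tri [0.5884 0.3142 0.1565]
   reproj scene [[479.  207.9]]
   reproj side [[268.4  97.5]]
green [0.4608 0.2925 0.1668] [0.62 0.3  1.89]
  static [0.4617 0.2932 0.1663]
  wrist@z [0.4599 0.2919 0.1687] underside [0.4592 0.2969 0.16  ] from tri [0.4601 0.2975 0.1582]
   reproj scene [[478.7 170.6]]
   reproj side [[222.9 112.5]]
vec [ 0.1282805   0.0167072  -0.00165912] 0.12937453494158369 yaw from it 1.7003069068544299
edge [0.4081 0.2288 0.1061]
edge [0.6396 0.2578 0.1061]
heel tool [ 0.062  -0.024  -0.0183]
heel tool [ 0.0621  0.0219 -0.0183]
```

```bash
cat > plan.py <<'E'
from h import *
import sys
G=np.array([.588,.3135,.159]);YAW=1.6955;OFF=np.array([.060,-.001,-.0043])
def rack(s,h,t=np.pi/6):   # blade origin at slope coord s, height h over plaque underside plane; tool pose
    B=(R.from_euler('z',YAW)*R.from_euler('y',-np.pi/6)); T=R.from_euler('z',YAW)*R.from_euler('y',-t)*R.from_euler('x',np.pi)
    o=G+B.apply([s,0,h]); return o-T.apply(OFF),T
def stand(x,h,X=.5802,Y=-.2973,yaw=.205):
    T=R.from_euler('z',yaw)*R.from_euler('x',np.pi);o=np.array([X,Y,h])+R.from_euler('z',yaw).apply([x,0,0]);return o-T.apply(OFF),T
def shift(goal,s=None):
    s=s or bot.read_state();r=R.from_rotvec(s['tcp_rot']);return np.r_[r.inv().apply(goal[0]-s['position']),(r.inv()*goal[1]).as_rotvec()].round(4)
E
python3 - <<'E'
from plan import *
for a in(-.20,-.058):print(rack(a,-.0095)[0].round(4),shift(rack(a,-.0095)))
E
```

```text
[0.6161 0.0971 0.017 ] [-1.358e-01 -6.260e-02  3.437e-01  3.000e-04  5.240e-01 -9.000e-04]
[0.6008 0.2191 0.088 ] [-1.280e-02 -6.270e-02  2.726e-01  3.000e-04  5.240e-01 -9.000e-04]
```

```bash
python3 - <<'E'
from h import *
for n,a in(('scene bottle foot',('scene',(326,290))),('side bottle',('side',(371,183))),('scene jar',('scene',(280,275))),('side jar',('side',(391,210)))):
    e,d=ray(cam(a[0]),a[1]);print(n,(e-d*e[2]/d[2]).round(3))
print(tri([cam('scene'),cam('side')],[(326,210),(376,117)]))
E
python3 shift.py '{"finger_gap": [0,0,0,0,0,0,0,0],"sx": [-0.3,-0.8,-1.35,-1.358,-1.358,-1.358,-1.358,-1.358],"sy": [-0.2,-0.4,-0.626,-0.626,-0.626,-0.626,-0.626,-0.626],"sz": [0,0,0.3,0.8,1.3,1.8,2,2],"rx": [0,0,0,0,0,0,0,0],"ry": [0,0.1,0.25,0.4,0.524,0.524,0.524,0.524],"rz": [0,0,0,0,-0.001,-0.001,-0.001,-0.001]}'
python3 -c "
from plan import *
print(shift(rack(-.20,-.0095)),bot.read_state()['joints'].round(2))"
```

```text
scene bottle foot [ 0.773  0.051 -0.   ]
side bottle [0.783 0.058 0.   ]
scene jar [ 0.774 -0.058  0.   ]
side jar [ 0.788 -0.048 -0.   ]
(array([0.77562556, 0.0511209 , 0.23180134]), [np.float64(0.6714101252977618), np.float64(0.5137636873678267)])
time: 9.15
position: [0.6164, 0.0982, 0.1609]
tcp_rot: [-1.79, -2.033, -0.48]
ft_force: [-1.0, 0.4, -1.1]
width: 0.215
finger_force: 79.2
[-0.0729 -0.0004  0.124  -0.0013 -0.0004  0.0019] [ 0.07  0.64 -0.05  1.61 -0.57  1.05  0.49]
```

Scaled: 0.124 m is 1.24, 0.083 m is 0.83.

```bash
python3 shift.py '{"finger_gap": [0,0,0,0,0,0,0],"sx": [-0.24,-0.49,-0.73,-0.6,-0.43,-0.43,-0.43],"sy": [0,0,0,0,0,0,0],"sz": [0.41,0.83,1.24,1.24,1.24,1.24,1.24],"rx": [0,0,0,0,0,0,0],"ry": [0,0,0,0,0,0,0],"rz": [0,0,0,0,0,0,0]}'
python3 - <<'E'
from plan import *
s=bot.read_state();print(shift(rack(-.17,-.0095)),s['ft_force'],s['joints'].round(2))
T=R.from_rotvec(s['tcp_rot']);B=T*R.from_euler('x',np.pi);o=s['position']+T.apply(OFF)
pts={k:o+B.apply(v) for k,v in dict(tip=[.11,0,.0015],tL=[.11,.023,.003],tR=[.11,-.023,.003],hL=[-.004,.023,.014],hR=[-.004,-.023,.014],gr=[-.025,0,.056]).items()}
out=[]
for n,b in(('scene',(420,120,550,220)),('side',(210,60,340,160))):
    im=bot.get_image(n);cv2.imwrite(f'pics/{n}_ins.png',im[:,:,::-1])
    z=cv2.resize(im[b[1]:b[3],b[0]:b[2]],(520,400) if 0 else (390,300),interpolation=cv2.INTER_CUBIC)
    o2=z.copy()
    for p in pts.values():
        q=(proj(cam(n),p)[0]-b[:2]+.5)*3;cv2.drawMarker(o2,tuple(int(round(t)) for t in q),(255,0,255),cv2.MARKER_CROSS,7,1)
    out.append(np.vstack([z,o2]))
cv2.imwrite('pics/ins.png',np.hstack(out)[:,:,::-1])
E
```

```text
time: 10.02
position: [0.6143, 0.1225, 0.0333]
tcp_rot: [-1.79, -2.035, -0.482]
ft_force: [0.1, -0.4, -0.9]
width: 0.212
finger_force: 79.2
[-0.0002 -0.0013  0.0013  0.001   0.0003  0.0036] [ 0.09020441 -0.44933339 -0.94437756] [ 0.06  0.81 -0.1   1.68 -0.63  0.83  0.6 ]
```

View pics/ins.png

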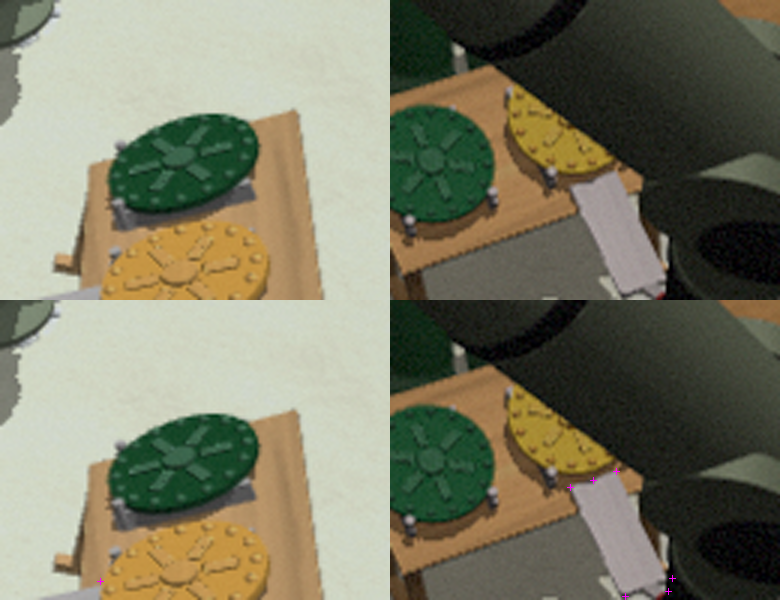

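The blade tip is at (575,488)–(612,475) in the side crop, between the gold bay's pegs. It is where I predicted. The scene view shows the same 2 px offset for the blade and the plaque, so their relative position holds. I'll insert in two steps, watching the force.

The rows are not in the units I measure in: shifts go in units of 100 mm. I convert before sending: 0.05 m is 0.5, 0.04 m is 0.4.

```bash
python3 shift.py '{"finger_gap": [0,0,0,0,0],"sx": [0.1,0.25,0.4,0.5,0.5],"sy": [-0.01,-0.01,-0.01,-0.01,-0.01],"sz": [0.01,0.01,0.01,0.01,0.01],"rx": [0,0,0,0,0],"ry": [0,0,0,0,0],"rz": [0.003,0.003,0.003,0.003,0.003]}'
python3 -c "
from plan import *
print(shift(rack(-.058,-.0095)))"
```

```text
time: 10.75
position: [0.6068, 0.1668, 0.0564]
tcp_rot: [-1.791, -2.031, -0.48]
ft_force: [-0.6, -0.1, -2.7]
width: 0.215
finger_force: 79.2
[ 0.0614  0.0006 -0.0011 -0.0009 -0.0006  0.0005]
```

```bash
python3 shift.py '{"finger_gap": [0,0,0,0,0,0],"sx": [0.15,0.3,0.45,0.55,0.61,0.61],"sy": [0,0,0,0,0,0],"sz": [0,0,0,0,0,0],"rx": [0,0,0,0,0,0],"ry": [0,0,0,0,0,0],"rz": [0,0,0,0,0,0]}'
python3 - <<'E'
from plan import *
s=bot.read_state();print(shift(rack(-.058,-.0095)),s['ft_force'],s['wrist_torque'],s['joints'].round(2))
out=[]
for n,b in(('scene',(420,170,550,270)),('side',(210,60,340,160))):
    im=bot.get_image(n);out.append(cv2.resize(im[b[1]:b[3],b[0]:b[2]],(390,300),interpolation=cv2.INTER_CUBIC))
w=bot.get_image('wrist');out2=np.hstack([cv2.resize(w[:200],(780,244))])
cv2.imwrite('pics/ins2.png',np.vstack([np.hstack(out),out2])[:,:,::-1])
E
```

```text
time: 11.5
position: [0.6003, 0.2185, 0.0864]
tcp_rot: [-1.792, -2.03, -0.479]
ft_force: [-0.1, -1.0, -2.1]
width: 0.217
finger_force: 79.2
[ 0.0013  0.0006 -0.0011 -0.0009 -0.0004 -0.0006] [-0.07144643 -0.95607699 -2.12194007] [-0.88701279 -0.08655631  0.01228473] [-0.08  0.71 -0.1   1.71 -0.65  0.82  0.44]
```

View pics/ins2.png

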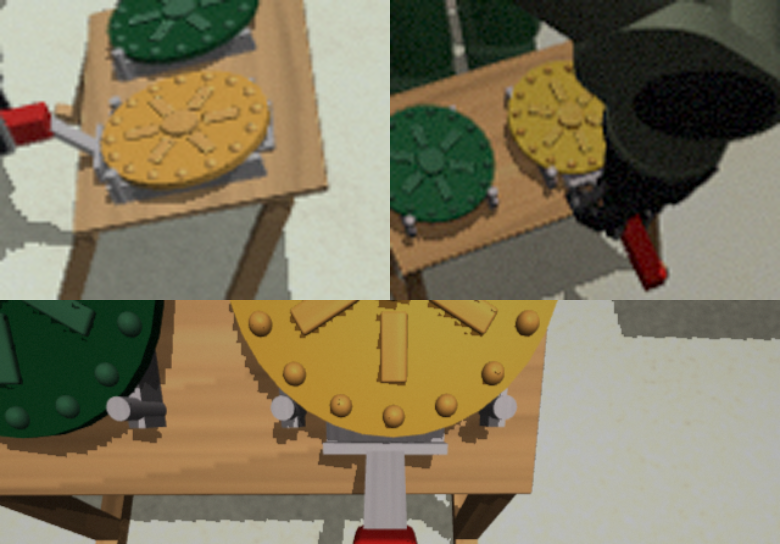

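The heel spans u 323–447 with its centre at 385, while the pegs' and plaque's middle is at 393. The blade is therefore about 3 mm left of centre, and the rim sits just ahead of the heel. I'll shift +3 mm in y and then lift gently along the slope's normal.

```bash
python3 shift.py '{"finger_gap": [0,0,0,0,0,0,0,0],"sx": [0.005,0.005,0.005,0.005,0.005,0.005,0.005,0.005],"sy": [0.03,0.03,0.03,0.03,0.03,0.03,0.03,0.03],"sz": [0,-0.02,-0.04,-0.06,-0.08,-0.1,-0.12,-0.12],"rx": [0,0,0,0,0,0,0,0],"ry": [0,0,0,0,0,0,0,0],"rz": [0,0,0,0,0,0,0,0]}'
python3 shift.py '{"finger_gap": [0,0,0,0,0],"sx": [0.01,0.03,0.07,0.12,0.12],"sy": [0,0,0,0,0],"sz": [-0.04,-0.1,-0.18,-0.26,-0.26],"rx": [0,0,0,0,0],"ry": [0,0,0,0,0],"rz": [0,0,0,0,0]}'
python3 -c "
from plan import *
s=bot.read_state();print(shift(rack(-.058,0)),s['wrist_torque'],s['joints'].round(2))"
```

```text
time: 12.65
position: [0.6041, 0.213, 0.097]
tcp_rot: [-1.792, -2.03, -0.479]
ft_force: [0.7, 1.1, -3.0]
width: 0.212
finger_force: 78.9
time: 13.28
position: [0.6049, 0.2106, 0.1265]
tcp_rot: [-1.792, -2.031, -0.481]
ft_force: [0.3, -0.2, -4.3]
width: 0.218
finger_force: 79.0
[-0.0115 -0.003   0.0282  0.0004 -0.0004 -0.0001] [-1.36758955 -0.19018303 -0.0152783 ] [-0.08  0.66 -0.08  1.68 -0.63  0.89  0.4 ]
```

Scaled: -0.08 m is -0.8, -0.087 m is -0.87.

```bash
python3 shift.py '{"finger_gap": [0,0,0,0,0,0,0,0],"sx": [0.03,0.09,0.18,0.28,0.38,0.46,0.5,0.5],"sy": [0,0,0,0,0,0,0,0],"sz": [-0.05,-0.16,-0.31,-0.49,-0.66,-0.8,-0.87,-0.87],"rx": [0,0,0,0,0,0,0,0],"ry": [0,0,0,0,0,0,0,0],"rz": [0,0,0,0,0,0,0,0]}'
python3 shift.py '{"finger_gap": [0,0,0,0,0,0,0,0],"sx": [0,0,0,0,0,0,0,0],"sy": [0,0,0,0,0,0,0,0],"sz": [0,0,0,0,0,0,0,0],"rx": [0,0,0,0,0,0,0,0],"ry": [-0.03,-0.1,-0.18,-0.27,-0.36,-0.44,-0.5,-0.5236],"rz": [0,0,0,0,0,0,0,0]}'
python3 shift.py '{"finger_gap": [0],"sx": [0],"sy": [0],"sz": [0],"rx": [0],"ry": [0],"rz": [0]}'
python3 - <<'E'
from plan import *
s=bot.read_state();r=R.from_rotvec(s['tcp_rot']);print(s['wrist_torque'],s['joints'].round(2),r.as_matrix().round(4).tolist())
im=bot.get_image('wrist');cv2.imwrite('pics/w5.png',im[:,:,::-1])
m=mask(im,(14,130,70),(30,255,255),(100,0,540,200));h=hull(m);print(m.astype(bool).sum(),h.min(0),h.max(0))
for v in range(60,200,10):
    q=np.where(m[v]>0)[0];print(v,(q.min(),q.max(),(q.min()+q.max())/2) if len(q) else None)
E
```

```text
time: 14.28
position: [0.6047, 0.2103, 0.2261]
tcp_rot: [-1.792, -2.03, -0.48]
ft_force: [0.0, -0.3, -3.9]
width: 0.217
finger_force: 79.0
time: 15.28
position: [0.604, 0.2117, 0.2253]
tcp_rot: [-2.076, -2.357, 0.003]
ft_force: [-0.6, 0.4, -4.3]
width: 0.213
finger_force: 78.9
time: 15.4
position: [0.6043, 0.2107, 0.2254]
tcp_rot: [-2.077, -2.355, 0.002]
ft_force: [-0.4, -0.0, -3.9]
width: 0.216
finger_force: 78.9
[-0.39047685 -0.03139393 -0.04894374] [-0.54  0.52  0.17  1.53 -0.1   1.1  -0.22] [[-0.1248, 0.9922, -0.0019], [0.9922, 0.1248, 0.0003], [0.0006, -0.0018, -1.0]]
27651 [100.   0.] [442. 130.]
60 (np.int64(199), np.int64(417), np.float64(308.0))
70 (np.int64(198), np.int64(409), np.float64(303.5))
80 (np.int64(196), np.int64(400), np.float64(298.0))
90 (np.int64(197), np.int64(392), np.float64(294.5))
100 (np.int64(199), np.int64(390), np.float64(294.5))
110 (np.int64(177), np.int64(389), np.float64(283.0))
120 (np.int64(100), np.int64(387), np.float64(243.5))
130 (np.int64(100), np.int64(366), np.float64(233.0))
140 None
150 None
160 None
170 None
180 None
190 None
```

Scaled: -0.1 m is -1, -0.146 m is -1.46.

```bash
python3 shift.py '{"finger_gap": [0,0,0,0,0,0,0,0],"sx": [-0.04,-0.14,-0.31,-0.54,-0.77,-1,-1.23,-1.46],"sy": [-0.03,-0.11,-0.25,-0.45,-0.64,-0.83,-1.02,-1.21],"sz": [0,0,0,0,0,0,0,0],"rx": [0,0,0,0,0,0,0,0],"ry": [0,0,0,0,0,0,0,0],"rz": [0,0,0,0,0,0,0,0]}'
python3 shift.py '{"finger_gap": [0,0,0,0,0,0,0,0],"sx": [-0.19,-0.35,-0.44,-0.46,-0.46,-0.46,-0.46,-0.46],"sy": [-0.16,-0.29,-0.36,-0.38,-0.38,-0.38,-0.38,-0.38],"sz": [0,0,0,0,0,0,0,0],"rx": [0,0,0,0,0,0,0,0],"ry": [0,0,0,0,0,0,0,0],"rz": [0,0,0.03,0.08,0.16,0.26,0.36,0.46]}'
python3 shift.py '{"finger_gap": [0,0,0,0,0,0,0,0],"sx": [0,0,0,0,0,0,0,0],"sy": [0,0,0,0,0,0,0,0],"sz": [0,0,0,0,0,0,0,0],"rx": [0,0,0,0,0,0,0,0],"ry": [0,0,0,0,0,0,0,0],"rz": [0.1,0.2,0.3,0.4,0.5,0.6,0.7,0.8]}'
python3 shift.py '{"finger_gap": [0,0,0,0,0,0],"sx": [0,0,0,0,0,0],"sy": [0,0,0,0,0,0],"sz": [0,0,0,0,0,0],"rx": [0,0,0,0,0,0],"ry": [0,0,0,0,0,0],"rz": [0.09,0.16,0.21,0.23,0.23,0.23]}'
cat > pl.py <<'E'
from plan import *
s=bot.read_state();im=bot.get_image('wrist');c=cam('wrist',s);r=R.from_rotvec(s['tcp_rot'])
cv2.imwrite('pics/w_pl.png',im[:,:,::-1]);np.savez('w_pl.npz',p=s['position'],r=s['tcp_rot'])
m=mask(im,(14,130,50),(30,255,255),(100,0,540,250));h=hull(m);print(m.astype(bool).sum(),h.min(0),h.max(0))
# fit disc in tool frame: underside at tool z=-(.0043+.003)
t=np.linspace(0,2*np.pi,90);D=np.vstack([np.c_[.055*np.cos(t),.055*np.sin(t),0*t-z] for z in(0,.008)])
def f(p):
    g=proj(c,s['position']+r.apply(D+[p[0],p[1],-.0073])).astype(np.float32)
    g=cv2.convexHull(g).reshape(-1,2);z=np.zeros((800,640),np.uint8);cv2.fillConvexPoly(z,np.round((g+[0,400])*16).astype(np.int32),255,cv2.LINE_AA,4)
    z=z[400:];return np.abs(z.astype(float)-m).sum()/255/m.astype(bool).sum()
print(opt(f,[.115,0.],[.008,.008]))
print(shift(stand(-.055,.10)))
E
python3 pl.py
```

```text
time: 16.45
position: [0.5015, 0.0485, 0.2261]
tcp_rot: [-2.08, -2.353, 0.0]
ft_force: [0.6, -0.1, -3.6]
width: 0.215
finger_force: 78.9
time: 17.45
position: [0.4707, 0.0003, 0.2258]
tcp_rot: [-2.564, -1.813, 0.001]
ft_force: [0.2, 0.9, -3.9]
width: 0.215
finger_force: 78.9
time: 18.45
position: [0.4706, 0.0003, 0.2258]
tcp_rot: [-3.068, -0.672, 0.002]
ft_force: [0.8, 0.3, -4.1]
width: 0.213
finger_force: 78.8
time: 19.2
position: [0.4706, 0.0001, 0.2259]
tcp_rot: [-3.125, -0.323, 0.002]
ft_force: [-0.7, -0.5, -4.7]
width: 0.217
finger_force: 78.9
22235 [188.   0.] [442. 116.]
(array([1.17078095e-01, 5.59746383e-05]), np.float64(0.01598398567882291))
[-0.0683  0.3144  0.1301 -0.0005  0.0012  0.0006]
```

The plaque sits centred on the blade, at tool (0.117, 0.000). Next I'll move part-way so the wrist camera can see the stand beside the plaque and refine its pose.

```bash
python3 shift.py '{"finger_gap": [0,0,0,0,0,0,0,0],"sx": [-0.03,-0.1,-0.22,-0.38,-0.55,-0.69,-0.78,-0.8],"sy": [0.04,0.15,0.33,0.58,0.83,1.04,1.17,1.2],"sz": [0,0,0,0,0,0,0,0],"rx": [0,0,0,0,0,0,0,0],"ry": [0,0,0,0,0,0,0,0],"rz": [0,0,0,0,0,0,0,0]}'
python3 shift.py '{"finger_gap": [0,0],"sx": [0,0],"sy": [0,0],"sz": [0,0],"rx": [0,0],"ry": [0,0],"rz": [0,0]}'
cat > st.py <<'E'
from plan import *
s=bot.read_state();im=bot.get_image('wrist');c=cam('wrist',s)
cv2.imwrite('pics/w_st.png',im[:,:,::-1]);np.savez('w_st.npz',p=s['position'],r=s['tcp_rot'])
Z=np.load('m.npz');S={'scene':Z['blue_scene'],'side':Z['blue_side']};C={n:cam(n) for n in S}
mw=mask(im,(105,120,30),(125,255,255),(330,0,640,300));hw=hull(mw);print(mw.astype(bool).sum(),hw.min(0),hw.max(0))
sb=box((-.07,-.065,0),(.07,.065,.006))
print('w',opt(lambda p:iou(rz(sb,p[0],p[1],0,p[2]),c,hw),[.58,-.297,.2],[.01,.01,.05]))
print('st',opt(lambda p:sum(iou(rz(sb,p[0],p[1],0,p[2]),C[n],hull(S[n])) for n in S),[.58,-.297,.2],[.01,.01,.05]))
print('all',opt(lambda p:iou(rz(sb,p[0],p[1],0,p[2]),c,hw)*2+sum(iou(rz(sb,p[0],p[1],0,p[2]),C[n],hull(S[n])) for n in S),[.58,-.297,.2],[.01,.01,.05]))
E
python3 st.py; python3 pl.py
```

```text
time: 20.25
position: [0.4164, -0.1346, 0.226]
tcp_rot: [-3.125, -0.319, 0.002]
ft_force: [1.0, 0.4, -4.6]
width: 0.212
finger_force: 78.9
time: 20.5
position: [0.417, -0.1331, 0.2259]
tcp_rot: [-3.124, -0.323, 0.002]
ft_force: [-0.6, 0.0, -4.5]
width: 0.215
finger_force: 78.9
8647 [436.   0.] [556. 106.]
w (array([ 0.54623838, -0.30649053,  0.20696322]), np.float64(0.32264969969934565))
st (array([ 0.57862904, -0.29850649,  0.20932192]), np.float64(0.19389704123149765))
all (array([ 0.57864405, -0.29882932,  0.21582504]), np.float64(0.9400043358900574))
22234 [188.   0.] [443. 116.]
(array([1.17102493e-01, 2.88780695e-05]), np.float64(0.015555049941178236))
[ 0.0114  0.1949  0.1301 -0.0005  0.0014  0.0011]
```

View pics/w_st.png

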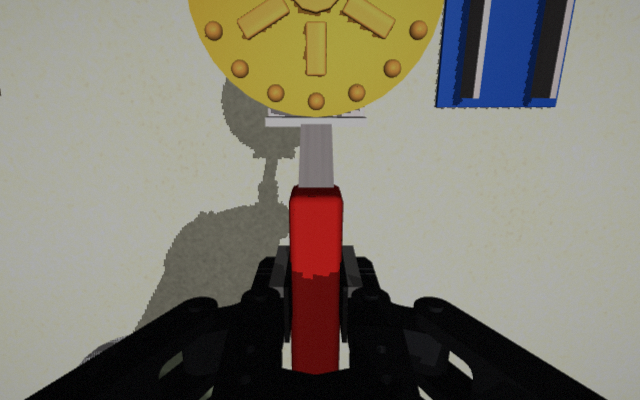

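The front edge of the blue base plate is at (435,107)–(555,107). It is horizontal, so the stand's yaw equals the tool's yaw. The rails' front ends are near (470,97) and (550,97), and the plaque sits against the heel. I'll work out the stand's centre from these.

```bash
cat > st2.py <<'E'
from plan import *
w=np.load('w_st.npz');s=dict(position=w['p'],tcp_rot=w['r']);c=cam('wrist',s);r=R.from_rotvec(s['tcp_rot']);x=r.apply([1,0,0]);yaw=np.arctan2(x[1],x[0]);print('yaw',yaw)
im=cv2.imread('pics/w_st.png')[:,:,::-1].copy()
m=mask(im,(105,120,30),(125,255,255),(400,0,640,300));
for cc in(440,450,500,510,520,552):print(cc,np.where(m[:,cc])[0].max(),end=' | ')
for v in(20,50,80,100):q=np.where(m[v])[0];print(v,q.min(),q.max(),end=' | ')
print()
d=np.array([np.cos(yaw),np.sin(yaw),0])
P=[]
for u in((436,106.5),(555.5,106.5)):
    e,t=ray(c,u);P.append(e+t*(.006-e[2])/t[2])
print(np.round(P,4),np.linalg.norm(P[1]-P[0]),'centre',(np.mean(P,0)+.07*d).round(4))
# free fit using only visible part: truncate hull at image top
sb=box((-.07,-.065,0),(.07,.065,.006));h=hull(m)
win=np.array([[0,0],[640,0],[640,400],[0,400]],np.float32)
def f(p):
    g=cv2.convexHull(proj(c,rz(sb,p[0],p[1],0,p[2])).astype(np.float32));a,g=cv2.intersectConvexConvex(g,win.reshape(-1,1,2))
    i,_=cv2.intersectConvexConvex(g,h.reshape(-1,1,2));return 1-i/(a+cv2.contourArea(h)-i)
print('fit',opt(f,[.58,-.297,.206],[.01,.01,.03]))
E
python3 st2.py
```

```text
yaw 0.20625844767767368
440 106 | 450 106 | 500 106 | 510 106 | 520 106 | 552 106 | 20 444 542 | 50 441 537 | 80 438 532 | 100 436 555 | 
[[ 0.4997 -0.2504  0.006 ]
 [ 0.5265 -0.3781  0.006 ]] 0.13045435979596953 centre [ 0.5816 -0.2999  0.006 ]
fit (array([ 0.58191898, -0.29892569,  0.2094897 ]), np.float64(-0.10787072161957112))
```

```bash
cat > go.py <<'E'
from plan import *
import sys
z=float(sys.argv[1]);b=float(sys.argv[2]) if len(sys.argv)>2 else 0
yaw=.206;d=np.array([np.cos(yaw),np.sin(yaw),0])
T=R.from_euler('z',yaw)*R.from_euler('x',np.pi)
g=np.array([.581,-.299,0])-(.1171+b)*d;g[2]=z;s=bot.read_state();print(shift((g,T)),s['ft_force'].round(1),s['wrist_torque'].round(2))
E
python3 go.py .226
```

```text
[ 9.600e-03  1.958e-01 -2.000e-04 -6.000e-04  1.400e-03  1.000e-04] [-0.9 -0.6 -4.3] [-0.09  0.44  0.04]
```

Scaled: 0.174 m is 1.74, 0.15 m is 1.5.

```bash
python3 shift.py '{"finger_gap": [0,0,0,0,0,0,0,0],"sx": [0,0.01,0.02,0.03,0.04,0.06,0.08,0.09],"sy": [0.05,0.17,0.37,0.63,0.92,1.22,1.5,1.74],"sz": [0,0,0,0,0,0,0,0],"rx": [0,0,0,0,0,0,0,0],"ry": [0,0,0,0,0,0,0,0],"rz": [0,0,0,0,0,0,0,0]}'
python3 shift.py '{"finger_gap": [0,0,0,0,0,0,0,0],"sx": [0.005,0.005,0.005,0.005,0.005,0.005,0.005,0.005],"sy": [0.14,0.2,0.22,0.22,0.22,0.22,0.22,0.22],"sz": [0,0,0.1,0.35,0.7,1.05,1.35,1.55],"rx": [0,0,0,0,0,0,0,0],"ry": [0,0,0.001,0.001,0.001,0.001,0.001,0.001],"rz": [0,0,0,0,0,0,0,0]}'
python3 shift.py '{"finger_gap": [0,0,0,0],"sx": [0,0,0,0],"sy": [0,0,0,0],"sz": [0.08,0.11,0.11,0.11],"rx": [0,0,0,0],"ry": [0,0,0,0],"rz": [0,0,0,0]}'
python3 go.py .05; python3 pl.py
python3 - <<'E'
from plan import *
# check against static views: predicted plaque top outline vs gold mask
s=bot.read_state();r=R.from_rotvec(s['tcp_rot']);P=s['position']+r.apply([.1171,0,-.0073])
for n in('scene','side'):
    im=bot.get_image(n);u=proj(cam(n),P)[0];b=[int(u[0])-70,int(u[1])-60,int(u[0])+70,int(u[1])+60]
    m=mask(im,(14,110,50),(32,255,255),b);h=hull(m)
    t=np.linspace(0,2*np.pi,90);D=np.vstack([np.c_[.055*np.cos(t),.055*np.sin(t),0*t+z] for z in(0,.008)])
    print(n,m.astype(bool).sum(),'bbox seen',h.min(0),h.max(0),'pred',proj(cam(n),P+D).min(0).round(1),proj(cam(n),P+D).max(0).round(1))
E
```

```text
time: 21.6
position: [0.4611, -0.3043, 0.2256]
tcp_rot: [3.125, 0.321, -0.003]
ft_force: [-0.3, 0.2, -4.5]
width: 0.216
finger_force: 78.9
time: 22.6
position: [0.4652, -0.3225, 0.069]
tcp_rot: [-3.123, -0.323, 0.002]
ft_force: [-0.5, -0.3, -3.2]
width: 0.212
finger_force: 78.9
time: 23.1
position: [0.4661, -0.3238, 0.0605]
tcp_rot: [3.125, 0.322, 0.001]
ft_force: [0.1, 0.1, -5.1]
width: 0.214
finger_force: 78.9
[ 0.0005 -0.0008  0.0105  0.0001 -0.0006 -0.0009] [ 0.1  0.1 -5.1] [-0.11  0.38  0.02]
22212 [189.   0.] [443. 116.]
(array([0.11710622, 0.00017802]), np.float64(0.015990649816562678))
[ 0.0021 -0.0017 -0.0353  0.     -0.0006  0.0002]
scene 923 bbox seen [208. 163.] [250. 190.] pred [206.1 161.2] [249.8 189.6]
side 2152 bbox seen [333. 283.] [387. 332.] pred [332.6 280.6] [387.9 332.2]
```

```bash
python3 shift.py '{"finger_gap": [0,0,0,0,0,0,0,0],"sx": [0.005,0.005,0.005,0.005,0.005,0.005,0.005,0.005],"sy": [-0.008,-0.008,-0.008,-0.008,-0.008,-0.008,-0.008,-0.008],"sz": [0.06,0.13,0.18,0.21,0.23,0.245,0.26,0.275],"rx": [0,0,0,0,0,0,0,0],"ry": [0,0,0,0,0,0,0,0],"rz": [0,0,0,0,0,0,0,0]}'
python3 shift.py '{"finger_gap": [0,0,0,0,0,0,0,0],"sx": [0,0,0,0,0,0,0,0],"sy": [0,0,0,0,0,0,0,0],"sz": [0.015,0.03,0.045,0.06,0.08,0.1,0.11,0.11],"rx": [0,0,0,0,0,0,0,0],"ry": [0,0,0,0,0,0,0,0],"rz": [0,0,0,0,0,0,0,0]}'
python3 go.py .0227;python3 pl.py
```

```text
time: 24.25
position: [0.4662, -0.3229, 0.0324]
tcp_rot: [-3.125, -0.321, -0.0]
ft_force: [-1.1, -0.5, -1.4]
width: 0.212
finger_force: 79.2
time: 25.25
position: [0.466, -0.3228, 0.0213]
tcp_rot: [-3.125, -0.322, 0.001]
ft_force: [-0.2, 0.7, -2.4]
width: 0.211
finger_force: 79.3
[ 0.0003  0.0003 -0.0014 -0.0006  0.0003 -0.0009] [-0.2  0.7 -2.4] [-0.01  0.19  0.11]
23842 [179.   0.] [453. 117.]
(array([0.11542054, 0.00032831]), np.float64(0.03550827259852855))
[ 0.0019 -0.0008 -0.0744 -0.0005  0.0002  0.0001]
```

The wrist image and the force both show the plaque now resting on the rails. I'll draw the spatula out straight back.

Scaled: -0.137 m is -1.37, -0.118 m is -1.18.

```bash
python3 shift.py '{"finger_gap": [0,0,0,0,0,0,0,0],"sx": [-0.04,-0.15,-0.32,-0.52,-0.74,-0.96,-1.18,-1.37],"sy": [0,0,0,0,0,0,0,0],"sz": [0,0,0,0,0,0,0,0],"rx": [0,0,0,0,0,0,0,0],"ry": [0,0,0,0,0,0,0,0],"rz": [0,0,0,0,0,0,0,0]}'
python3 shift.py '{"finger_gap": [0,0,0],"sx": [-0.1,-0.13,-0.13],"sy": [0,0,0],"sz": [0,0,0],"rx": [0,0,0],"ry": [0,0,0],"rz": [0,0,0]}'
python3 - <<'E'
from plan import *
s=bot.read_state();print(s['joints'].round(2),s['position'])
t=np.linspace(0,2*np.pi,90);D=np.vstack([np.c_[.055*np.cos(t),.055*np.sin(t),0*t+z] for z in(0,.008)])
H={}
for n in('scene','side'):
    im=bot.get_image(n);cv2.imwrite(f'pics/{n}_p.png',im[:,:,::-1]);u=proj(cam(n),[.581,-.299,.04])[0];b=[int(u[0])-60,int(u[1])-50,int(u[0])+60,int(u[1])+50]
    m=mask(im,(14,110,50),(32,255,255),b);h=hull(m);H[n]=h;p=proj(cam(n),D+[.581,-.299,.04]);print(n,h.min(0),h.max(0),p.min(0).round(1),p.max(0).round(1))
print(opt(lambda q:sum(iou(D+q,cam(n),H[n]) for n in H),[.581,-.299,.04],[.005,.005,.005]))
E
```

```text
time: 26.3
position: [0.3304, -0.3511, 0.0214]
tcp_rot: [-3.125, -0.321, 0.0]
ft_force: [0.6, 0.4, -1.7]
width: 0.218
finger_force: 79.3
time: 26.68
position: [0.3196, -0.3533, 0.0214]
tcp_rot: [-3.125, -0.322, 0.0]
ft_force: [-0.4, -0.5, -2.5]
width: 0.214
finger_force: 79.2
[ 0.44  0.61  0.37  2.13 -0.47  0.48 -0.2 ] [ 0.31961914 -0.35331513  0.02135989]
scene [210. 171.] [252. 198.] [208.3 169.7] [251.3 198.2]
side [332. 289.] [386. 338.] [332.5 287.3] [386.6 338.1]
(array([ 0.58024917, -0.29764907,  0.03623035]), np.float64(0.12259746041448039))
```

The plaque is at (0.580, -0.298), which is the stand's middle. I'll raise the spatula, carry it to free bench and lay it down.

```bash
python3 shift.py '{"finger_gap": [0,0,0,0,0,0,0,0],"sx": [0,0,0,0.2,0.45,0.7,0.95,1.2],"sy": [0,0,0,-0.35,-0.8,-1.25,-1.7,-2.1],"sz": [-0.4,-0.9,-1.3,-1.3,-1.3,-1.3,-1.3,-1.3],"rx": [0,0,0,0,0,0,0,0],"ry": [0,0,0,0,0,0,0,0],"rz": [0,0,0,0,0,0,0,0]}'
python3 shift.py '{"finger_gap": [0,0,0,0,0,0,0,0],"sx": [0.1,0.1,0.1,0.1,0.1,0.1,0.1,0.1],"sy": [-0.21,-0.21,-0.21,-0.21,-0.21,-0.21,-0.21,-0.21],"sz": [0,0.4,0.8,1.2,1.35,1.43,1.47,1.47],"rx": [0,0,0,0,0,0,0,0],"ry": [0,0,0,0,0,0,0,0],"rz": [0,0,0,0,0,0,0,0]}'
python3 -c "
from plan import *
s=bot.read_state();print(s['position'],R.from_rotvec(s['tcp_rot']).as_matrix()[2].round(4),s['ft_force'])"
```

```text
time: 27.78
position: [0.3946, -0.1211, 0.1516]
tcp_rot: [-3.124, -0.324, -0.0]
ft_force: [0.5, -0.5, -2.4]
width: 0.216
finger_force: 79.2
time: 28.78
position: [0.3998, -0.1006, 0.0048]
tcp_rot: [-3.125, -0.322, -0.001]
ft_force: [-0.0, -0.4, -1.9]
width: 0.214
finger_force: 79.2
[ 0.39976937 -0.1005905   0.00477469] [ 4.e-04 -4.e-04 -1.e+00] [-0.0486774  -0.41073556 -1.88853576]
```

Scaled: 0.0095 m is 0.095, 0.0085 m is 0.085.

```bash
python3 shift.py '{"finger_gap": [0,0,0,0,0],"sx": [0,0,0,0,0],"sy": [0,0,0,0,0],"sz": [0.04,0.07,0.085,0.095,0.095],"rx": [0,0,0,0,0],"ry": [0,0,0,0,0],"rz": [0,0,0,0,0]}'
python3 shift.py '{"finger_gap": [0.3,0.5,1,1,1,1,1],"sx": [0,0,0,0,0,0,0],"sy": [0,0,0,0,0,0,0],"sz": [0,0,0,0,0,0,-0.05],"rx": [0,0,0,0,0,0,0],"ry": [0,0,0,0,0,0,0],"rz": [0,0,0,0,0,0,0]}'
python3 shift.py '{"finger_gap": [1,1,1,1,1,1,1],"sx": [0,0,0,0,0,0,0],"sy": [0,0,0,0,0,0,0],"sz": [-0.3,-0.8,-1.3,-1.8,-2.2,-2.2,-2.2],"rx": [0,0,0,0,0,0,0],"ry": [0,0,0,0,0,0,0],"rz": [0,0,0,0,0,0,0]}'
python3 - <<'E'
from plan import *
s=bot.read_state();c=cam('wrist',s);im=bot.get_image('wrist');cv2.imwrite('pics/wf.png',im[:,:,::-1])
m=mask(im,(0,130,40),(10,255,255),(150,60,500,330));h=hull(m);hb=box((-.125,-.01,.034),(-.025,.01,.056))
print(opt(lambda p:iou(rz(hb,p[0],p[1],0,p[2]),c,h),[.459,-.088,.206],[.01,.01,.05]),h.min(0),h.max(0))
t=np.linspace(0,2*np.pi,90);D=np.vstack([np.c_[.055*np.cos(t),.055*np.sin(t),0*t+z] for z in(0,.008)]);H={}
for n in('scene','side'):
    im=bot.get_image(n);u=proj(cam(n),[.581,-.299,.04])[0];b=[int(u[0])-60,int(u[1])-50,int(u[0])+60,int(u[1])+50]
    H[n]=hull(mask(im,(14,110,50),(32,255,255),b))
print(opt(lambda q:sum(iou(D+q,cam(n),H[n]) for n in H),[.581,-.299,.04],[.005,.005,.005]))
E
```

```text
time: 29.4
position: [0.399, -0.1008, -0.0048]
tcp_rot: [-3.124, -0.321, 0.001]
ft_force: [-5.9, 0.8, 15.1]
width: 0.213
finger_force: 81.7
time: 30.28
position: [0.3992, -0.1007, -0.0]
tcp_rot: [-3.125, -0.321, 0.001]
ft_force: [0.9, -0.6, 0.6]
width: 1.001
finger_force: 0.0
time: 31.15
position: [0.3991, -0.1005, 0.2197]
tcp_rot: [-3.124, -0.322, 0.001]
ft_force: [-0.9, -0.7, -0.1]
width: 1.001
finger_force: 0.0
(array([ 0.45783862, -0.08804984,  0.2064823 ]), np.float64(0.0894971197223019)) [306. 130.] [325. 227.]
(array([ 0.58045425, -0.29754721,  0.03602583]), np.float64(0.12300360035873281))
```

The spatula lies flat at (0.458, -0.088) and the plaque is still centred, so I'll hand the job in.

```bash
python3 -c "
from cell import bot
print(bot.job_done())"
```

```text
the job is handed in; nothing more can be done
None
```

I handed the job in at about 31 s: the gold plaque rests face up and centred on the stand's two rails, and the spatula lies flat on clear bench, with the green plaque, bottle and jar left alone; no verdict was returned.

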